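Meter two slide cases from a tipping hopper

TASK

At the microscope bench, slide the green catch tray into the yellow-marked bay under the hopper's lip, squarely and with its black grip tab away from the hopper. Then tip the hopper slowly so that the cases slide out into the tray one at a time: the orange one first, then the white one, while the blue one stays in the hopper. Finally let the hopper go back to rest; do not touch the cases, and leave the tray in the bay and the other things on the bench where they are.

Things in the scene. Friction and masses are not known exactly. Their poses are not given: they have to be found in the camera images.
- tray_tab (a point): Middle of the gripping part of the tray's upright black tab: 60 x 14 mm (tray x, y), top 85 mm above the table. This point is 68 mm above the table, 83 mm from the tray's middle towards tray -y. Above the tray's rim (45 mm) the tab can be gripped across its 14 mm, one finger outside the tray, one inside. Axes: the tray's, z up.
- tray_mid (a point): Centre of the underside of the loose green catch tray (about 0.45 kg), an open box 130 x 180 x 45 mm (x, y, z) with 5 mm walls and floor. z up; the grip tab stands at its -y end; the +y end belongs next to the hopper's stand.
- bay (a point): Point on the table where the tray's middle belongs, under the hopper's lip: centre of a bay marked by a yellow outline (open towards the stand), a little larger than the tray. Moves with the stand. +y points to the stand, z up; the placed tray has its y along this y, tab away from the stand, +y end about 9 mm from the stand's posts.
- hopper (a joint): Tilt in rad: 0 at rest, to 0.9 with the lip tipped down (paddle pressed). Hinge along the bay's x, 110 mm from the bay point along bay +y, 90 mm above the table. Tail-heavy and damped: pressing takes 1 to 5 N; let go, it sinks back to 0 in under a second. Friction is unknown: the first case slides at 0.17 to 0.43 rad.
- hopper_lip (a point): Middle of the floor edge at the mouth of the hopper: an aluminium channel 56 mm wide, about 210 mm long, side walls 27 mm, hinged on a grey stand. 102 mm above the table at rest. Frame tips with the hopper: y from the lip to the closed tail, x along the hinge, z out of the channel (up at rest).
- paddle (a point): Centre of the top face of the red paddle on the hopper's lever, 42 x 60 x 6 mm, 130 mm to the -x side of the channel's middle and 118 mm before the hinge (towards the bay). 154 mm above the table at rest, face then leaning 0.44 rad, bay end higher; level at tilt 0.44, 100 mm high, x and y within 12 mm of rest. Press from above with closed fingers. Axes as hopper_lip.
- case_front: Orange plastic slide case nearest the lip, 44 x 64 x 14 mm (x, y, z), about 100 g (full of glass). Origin at its centre, y along the channel; 33 mm behind the lip at the start. Once it begins to slide it goes on by itself at a held tilt and reaches the tray in about 1 to 2 s.
- case_middle: White plastic slide case, same size, second from the lip, centre 103 mm behind it. Origin at its centre. Its piece of floor is 0.157 rad (9 degrees) less steep than the orange case's, so it slides at 0.12 to 0.16 rad more tilt.
- case_rear: Blue plastic slide case, same size, at the hopper's tail, centre 172 mm behind the lip. Origin at its centre. Slides at 0.12 to 0.16 rad more tilt than the white case.
- reagent_bottle: Bystander: closed amber bottle with black cap, 64 mm across, 170 mm tall. Origin at the centre of its underside.
- wash_bottle: Bystander: closed white bottle with blue cap, 60 mm across, 150 mm tall. Origin at the centre of its underside.
- beaker: Bystander: empty glass beaker, 72 mm across, 95 mm tall. Origin at the centre of its underside.
- stain_jar: Bystander: closed green glass jar with steel cap, 68 mm across, 90 mm tall. Origin at the centre of its underside.
- dish_stack: Bystander: stack of clear culture dishes, 92 mm across, 45 mm tall. Origin at the centre of its underside.
- slide_box: Bystander: grey closed slide box, 100 x 180 x 34 mm (x, y, z). Origin at the centre of its underside.
Mind the look-alikes: they are no part of the job. Several things have the shape of the case_front; the one meant has the colours described above.

How it is judged:
By the outcome, as a careful person would: the job done as asked, in the order asked, and still so for the second after the job is handed in, with the robot touching nothing.
It also fails if it takes over 72 s, if anything falls off the work surface, if the arm or the gripper's body presses on something with over 40 N, if the wrist force passes 120 N, or if a joint passes its speed limit or range.

ROBOT

A 6-joint arm with a two-finger parallel gripper is mounted at the origin on the work surface. World frame = base frame: x ahead of the robot, y to its left, z up, the work surface at z = 0. Lengths are in mm, angles in rad, forces in N, time in s.
With the tool pointing down it reaches from about 325 to 900 mm from the base axis. Payload 3.5 kg.
Tool frame: the origin (TCP) lies at the very end of the fingers, on their centre line; the grasp point (between the pads) lies 19 mm behind it; z points along the fingers, x is the direction in which the jaws open and shut, and the axes are right-handed (so a half turn about z gives the same grasp; the last joint's range is limited). The gripper opens to 85 mm and grips with 20 to 120 N. Pads are 22 mm wide; open, the fingers measure 114 mm over their backs; the gripper's body (76 mm by 85 mm) begins 54 mm behind the grasp point. The pads swing forward as they close: fully open they stand 13 mm farther back than shut.
Start: joints at [1.179, 0.276, -0.026, 1.268, 0, 1.467], TCP at [178.008, 599.112, 231.313] pointing down, gripper open.
Joint ranges: [-3.12, 3.12], [-0.85, 1.88], [-1.08, 1.24], [-1.95, 2.15], [-1.57, 1.53], [-3.14, 3.14]. Speed limits (rad/s): [2.57, 2.57, 3.14, 3.14, 3.14, 3.14].

INTERFACE

Orientations are given as a unit quaternion [x, y, z, w].
In Python, from bench import monitor, optics, ticket gives the robot as it stands.
- The arm moves only by the tool carry_out, never from a script. Its argument "steps" is one flat list of numbers, 7 for each row, row after row: the opening, from 0 (shut) to 1 (fully open), then the shift along the tool's x, y, z in m, then the turn, a rotation vector about the tool's x, y, z in degrees. In form: [grip, x, y, z, rx, ry, rz, grip, x, y, z, rx, ry, rz, ...]. A call has 1 to 8 rows; each row shifts and turns the commanded pose from where the row before left it, along the tool's axes as they then stand; what a row does not reach is not made up. A row lasts 1/8 s, in which the tool goes at most 62.5 mm and 10.7 degrees, less where a joint would pass 70% of its speed; a pose out of reach is approached as far as the arm can. A call is refused whole if a number of a shift passes 0.0625 or a number of a turn 10.7, either way. A call with a gripper value outside its range is refused whole. The fingers move at their own pace and stop on an object; the grip force is fixed at half the most. Time passes only in rows, so rows that do not move let the fingers close. It gives the time, the measured TCP pose, the force and the opening at its end, in the units of the state.
- monitor.get_obs(): the state, without advancing time (a new reading comes with each control period).
- optics.grab_frame(name): name is "side" or "top" or "wrist"; returns the picture (384x512x3 uint8, red, green, blue); there is no depth.
- optics.camera_model(name): a dict with "mtx" (3x3 intrinsics, pixels), "k1" (the pictures are not rectified: a ray, as slopes to the right and down, at radius r is drawn at 1 + k1 r^2 times it, then the intrinsics apply), "world_to_cam" (4x4, takes a point from world to camera coordinates). Camera axes: x right, y down, z forward; pixel columns grow to the right and rows downward; lengths in mm; the calibration is good to about 2 mm. A picture is of the moment at which its call begins: read the wrist's pose just before it. camera_model takes no time and is no camera call; for the wrist camera it gives the pose at the moment of the call.
- ticket.close_job(): hands the job in, once; it reports no verdict.
The state is a dict: "t": time; "joint_positions": joint angles; "qd": joint speeds; "tau": joint torques, N m; "tool_pos": TCP position; "tcp_rot": TCP orientation; "wrist_force": force on the tool from outside, world axes, zero at the start; "moment": the same for the moment, N m; "gripper_width": finger opening in mm.
Only numpy, scipy, OpenCV 4.12 (cv2) and the standard library are available. Lean on these libraries where they do the work, as an engineer would, in place of code of your own. Each camera call takes 0.05 s, during which the arm holds its last target.

## Working session

There is one attempt and no reset: what is moved stays moved. The work goes in short steps, Python scripts to look and compute and a tool call to move; the robot and the scene stay as the last step left them, time stands still between calls to the robot, and variables do not carry over. Pictures are saved under pics/ and viewed, and the job is handed in when it is done.

Besides the shell and the picture viewer there is one more tool, called after "Request:" by a JSON object that holds its "op" and its "data", one argument or row to a line. carry_out: Moves the arm, as the interface text tells. Its arguments: {"type":"object","properties":{"steps":{"type":"array","items":{"type":"number"}}},"required":["steps"]}

```bash
ls; mkdir -p pics
cat > h.py <<'E'
import numpy as np, cv2
from bench import monitor, optics, ticket
def snap(n,f):
    im=optics.grab_frame(n); cv2.imwrite('pics/'+f,im[:,:,::-1]); return im
def ray(n,u,v,m=None):
    m=m or optics.camera_model(n); K=np.array(m['mtx']);T=np.array(m['world_to_cam'])
    d=np.array([(u-K[0,2])/K[0,0],(v-K[1,2])/K[1,1]]); s=d.copy()
    for _ in range(30): s=d/(1+m['k1']*(s@s))
    R=T[:3,:3];t=T[:3,3]; return -R.T@t, R.T@np.array([s[0],s[1],1])
def at(n,u,v,z,m=None):
    o,d=ray(n,u,v,m); return o+d*(z-o[2])/d[2]
def proj(n,P,m=None):
    m=m or optics.camera_model(n); K=np.array(m['mtx']);T=np.array(m['world_to_cam'])
    p=T[:3,:3]@np.array(P,float)+T[:3,3]; s=p[:2]/p[2]; s=s*(1+m['k1']*(s@s))
    return K[0,0]*s[0]+K[0,2],K[1,1]*s[1]+K[1,2]
E
python3 - <<'E'
from h import *
np.set_printoptions(precision=3,suppress=True)
print(monitor.get_obs())
for n in("side","top","wrist"):
    snap(n,n+"0.png"); print(optics.camera_model(n))
E
```

```text
pics
{'t': 0.0, 'joint_positions': array([ 1.179,  0.277, -0.028,  1.268, -0.   ,  1.467]), 'qd': array([-0.   ,  0.   , -0.   , -0.   ,  0.002,  0.   ]), 'tau': array([  0.   , -44.551,  29.52 ,   0.016,   0.   ,   0.   ]), 'tool_pos': array([177.71 , 598.392, 230.155]), 'tcp_rot': array([ 0.802,  0.598, -0.001,  0.001]), 'wrist_force': array([1.065, 1.198, 0.04 ]), 'moment': array([0.003, 0.013, 0.034]), 'gripper_width': 85.38384568825653}
{'mtx': array([[432.424,   0.   , 260.754],
       [  0.   , 432.424, 192.836],
       [  0.   ,   0.   ,   1.   ]]), 'k1': 0.029199119415220968, 'world_to_cam': array([[   0.935,   -0.355,   -0.014, -491.262],
       [  -0.258,   -0.65 ,   -0.714,  228.327],
       [   0.245,    0.671,   -0.7  , 1276.964],
       [   0.   ,    0.   ,    0.   ,    1.   ]])}
{'mtx': array([[410.096,   0.   , 255.627],
       [  0.   , 410.096, 199.388],
       [  0.   ,   0.   ,   1.   ]]), 'k1': -0.1194078384899006, 'world_to_cam': array([[  -0.017,   -0.999,   -0.029,   26.427],
       [  -0.996,    0.019,   -0.084,  547.191],
       [   0.084,    0.028,   -0.996, 1114.856],
       [   0.   ,    0.   ,    0.   ,    1.   ]])}
{'mtx': array([[273.731,   0.   , 258.945],
       [  0.   , 273.731, 192.946],
       [  0.   ,   0.   ,   1.   ]]), 'k1': 0.014154096973280687, 'world_to_cam': array([[   0.286,    0.958,   -0.002, -624.044],
       [   0.912,   -0.271,    0.308,  -40.612],
       [   0.294,   -0.09 ,   -0.951,  380.069],
       [   0.   ,    0.   ,    0.   ,    1.   ]])}
```

View pics/top0.png

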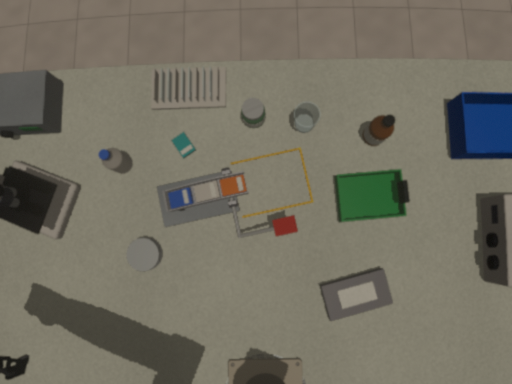

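View pics/side0.png

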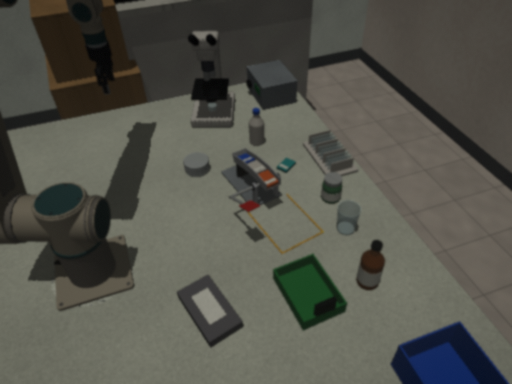

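View pics/wrist0.png

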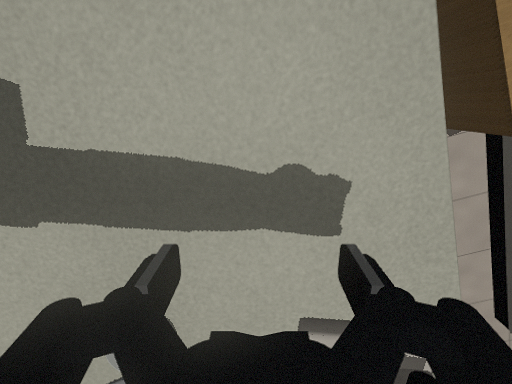

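Top view: the green tray with black tab is at about (370,195), tab (400,190); the yellow bay outline is at about (275,183); the hopper with blue, white and orange cases is at (180,198), (205,190) and (232,186); the red paddle is at (285,226). Look-alikes: blue bin (485,125), grey slide box (357,294), teal case (183,145). Next, a close crop.

Run:
```python
from h import *
im=cv2.imread('pics/top0.png')
c=cv2.resize(im[135:245,150:420],None,fx=2.96,fy=2.96,interpolation=cv2.INTER_CUBIC); c=cv2.convertScaleAbs(c,alpha=1.5)
cv2.imwrite('pics/topc.png',c)
def P(l,u,v,z): print(l,at('top',u,v,z).round(1))
h=cv2.cvtColor(im,cv2.COLOR_BGR2HSV)
def blob(l,lo,hi,z,roi):
    m=cv2.inRange(h,np.array(lo),np.array(hi)); k=np.zeros_like(m); x0,y0,x1,y1=roi; k[y0:y1,x0:x1]=m[y0:y1,x0:x1]
    ys,xs=np.nonzero(k); pts=np.c_[xs,ys].astype(np.float32)
    r=cv2.minAreaRect(pts); print(l,len(xs),pts.mean(0),r)
    print([ (b.round(1).tolist(),at('top',*b,z).round(1).tolist()) for b in cv2.boxPoints(r)], 'c',at('top',*pts.mean(0),z).round(1))
blob('tray',(45,100,40),(80,255,255),45,(325,160,412,230))
blob('paddle',(0,120,60),(8,255,255),154,(260,205,310,245))
blob('paddle',(172,120,60),(180,255,255),154,(260,205,310,245))
blob('yellow',(15,100,80),(35,255,255),0,(225,140,320,225))
```

```text
tray 2815 [368.76804 195.08632] ((370.3876953125, 194.82022094726562), (45.982418060302734, 65.4656753540039), 84.5596694946289)
[([335.6000061035156, 175.0], [608.3, -204.0, 45.0]), ([400.79998779296875, 168.8000030517578], [622.5, -385.6, 45.0]), ([405.20001220703125, 214.60000610351562], [496.2, -391.7, 45.0]), ([340.0, 220.8000030517578], [483.1, -211.7, 45.0])] c [ 551.6 -293.    45. ]
paddle 371 [284.28842 225.22911] ((284.2588195800781, 225.16470336914062), (16.703645706176758, 22.56077003479004), 77.47119140625)
[([271.3999938964844, 219.5], [486.6, -24.9, 154.0]), ([293.5, 214.60000610351562], [497.5, -79.0, 154.0]), ([297.1000061035156, 230.89999389648438], [457.6, -86.9, 154.0]), ([275.1000061035156, 235.8000030517578], [446.7, -33.0, 154.0])] c [471.9 -56.  154. ]
paddle 0 [nan nan] ((0.0, 0.0), (0.0, 0.0), 0.0)
[([0.0, 0.0], [1128.4, 741.3, 154.0]), ([0.0, 0.0], [1128.4, 741.3, 154.0]), ([0.0, 0.0], [1128.4, 741.3, 154.0]), ([0.0, 0.0], [1128.4, 741.3, 154.0])] c [nan nan nan]
yellow 494 [280.81375 180.57288] ((271.5235290527344, 182.1058807373047), (57.052711486816406, 72.78016662597656), 77.47119140625)
[([229.8000030517578, 162.1999969482422], [658.0, 89.3, 0.0]), ([300.8999938964844, 146.39999389648438], [699.4, -115.0, 0.0]), ([313.20001220703125, 202.10000610351562], [538.8, -145.5, 0.0]), ([242.1999969482422, 217.8000030517578], [498.0, 56.0, 0.0])] c [601.8 -55.3   0. ]<stdin>:10: RuntimeWarning: Mean of empty slice.
  ret = um.true_divide(
<stdin>:11: RuntimeWarning: Mean of empty slice.
```

View pics/topc.png

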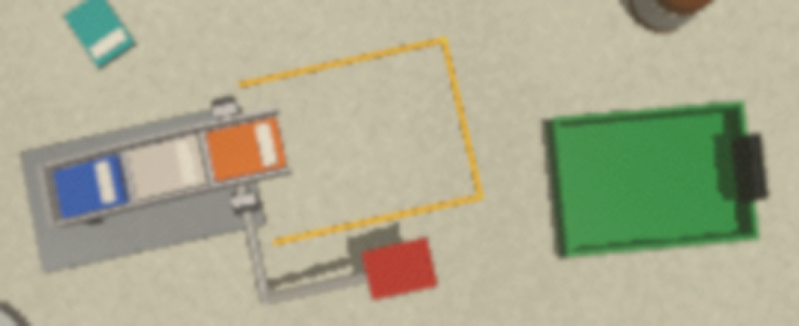

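The crop confirms the choice: open green box with upright black tab on the side facing away from the hopper, and orange case at the lip. Now I'll fit the poses properly.

Run:
```python
from h import *
from scipy.optimize import least_squares
im=cv2.imread('pics/top0.png'); h=cv2.cvtColor(im,cv2.COLOR_BGR2HSV); M=optics.camera_model('top')
m=cv2.inRange(h,np.array((15,90,70)),np.array((35,255,255)))
ys,xs=np.nonzero(m); s=(xs>225)&(xs<320)&(ys>140)&(ys<225)&~((xs<250)&(ys>165)&(ys<210)); xs,ys=xs[s],ys[s]
W=np.array([at('top',x,y,0,M)[:2] for x,y in zip(xs,ys)])
# rect with 3 sides
def f(p):
    a=p[2];c=np.array([np.cos(a),np.sin(a)]);n=np.array([-c[1],c[0]])
    q=W-p[:2]; x=q@c;y=q@n
    d=np.c_[np.abs(x-p[3]),np.abs(x+p[3]),np.abs(y+p[4])]
    return d.min(1)
r=least_squares(f,[600,-40,.2,75,100],loss='soft_l1',f_scale=3); print('bay',r.x.round(3),np.abs(r.fun).mean())
a=r.x[2];c=np.array([np.cos(a),np.sin(a)]);n=np.array([-c[1],c[0]]);y=(W-r.x[:2])@n
print('y max',y.max(), 'y extent', y.min())
# paddle-derived bay, lip
pad=at('top',284.3,225.2,154,M)[:2]; print('bay from paddle',pad+130*c+8*n)
# orange etc
def cen(lo,hi,z,roi):
    k=cv2.inRange(h,np.array(lo),np.array(hi)); q=np.zeros_like(k);x0,y0,x1,y1=roi;q[y0:y1,x0:x1]=k[y0:y1,x0:x1]
    ys,xs=np.nonzero(q); rr=cv2.minAreaRect(np.c_[xs,ys].astype(np.float32)); return rr
rr=cen((5,150,80),(15,255,255),122,(215,170,250,200)); print(rr); o=at('top',*rr[0],120,M)[:2]; print('orange in bay',(o-r.x[:2])@c,(o-r.x[:2])@n)
rr=cen((105,120,50),(130,255,255),122,(160,180,200,215)); print(rr); o=at('top',*rr[0],125,M)[:2]; print('blue in bay',(o-r.x[:2])@c,(o-r.x[:2])@n)
# tray: model silhouette fit: project rim + base corner hull
g=cv2.inRange(h,np.array((40,90,20)),np.array((85,255,255)))
g[:, :325]=0; g[:,415:]=0; g[:160]=0; g[230:]=0
b=cv2.inRange(im,(0,0,0),(45,45,45)); b[:,:390]=0;b[:,412:]=0;b[:175]=0;b[208:]=0
mask=((g>0)|(b>0)).astype(np.uint8); cv2.imwrite('pics/mask.png',mask*255)
def model(p):
    a=p[2];c=np.array([np.cos(a),np.sin(a)]);n=np.array([-c[1],c[0]])
    out=np.zeros((384*4,512*4),np.uint8)
    def hull(hx,y0,y1,z0,z1):
        pts=[proj('top',[*(p[:2]+sx*hx*c+yy*n),z],M) for sx in(-1,1) for yy in(y0,y1) for z in(z0,z1)]
        cv2.fillConvexPoly(out,cv2.convexHull(((np.array(pts,np.float32)+.5)*4).round().astype(np.int32)),255)
    hull(65,-90,90,0,45); hull(30,-90,-76,0,85)
    return cv2.resize(out,(512,384),interpolation=cv2.INTER_AREA)/255.
from scipy.optimize import minimize
cost=lambda p: np.abs(model([p[0],p[1],p[2]/100])-mask).sum()
best=minimize(cost,[552,-297,7.8],method='Nelder-Mead',options=dict(initial_simplex=[[552,-297,7.8],[560,-297,7.8],[552,-289,7.8],[552,-297,13]]))
print('tray',best.x,best.fun)
```

```text
bay [ 6.17221e+02 -1.20905e+02  1.99000e-01  7.80330e+01  5.41400e+00] 1.9194485468290303
y max 197.05049826430763 y extent -9.431770176822338
bay from paddle [597.82130167 -22.49759825]
((232.6470489501953, 184.91175842285156), (16.161319732666016, 23.428491592407227), 77.47119140625)
orange in bay -0.7196338037230896 196.79423173872743
((180.0294189453125, 197.61764526367188), (15.279743194580078, 21.585670471191406), 75.96376037597656)
blue in bay -3.8470907946521677 334.84961184566464
tray [ 553.86517573 -300.03917939    7.9848348 ] 255.3843137254902
```

```bash
cat >> h.py <<'E'
def box(P,a,hx,y0,y1,z0,z1):
    c=np.array([np.cos(a),np.sin(a)]);n=np.array([-c[1],c[0]])
    return [[*(np.array(P)+sx*hx*c+yy*n),z] for z in(z0,z1) for sx,yy in((-1,y0),(1,y0),(1,y1),(-1,y1))]
def draw(im,cam,B,col,S,off,M=None):
    q=[((np.array(proj(cam,p,M))+.5-off)*S).round().astype(int).tolist() for p in B]
    for i in range(4):
        j=(i+1)%4
        cv2.line(im,q[i],q[j],col,1);cv2.line(im,q[i+4],q[j+4],col,1);cv2.line(im,q[i],q[i+4],col,1)
def ov(cam,f,out,roi,S,boxes,M=None):
    x0,y0,x1,y1=roi; im=cv2.imread('pics/'+f)[y0:y1,x0:x1]
    im=cv2.resize(im,None,fx=S,fy=S,interpolation=cv2.INTER_CUBIC); im=cv2.convertScaleAbs(im,alpha=1.5)
    for B,col in boxes: draw(im,cam,B,col,S,np.array([x0,y0]),M)
    cv2.imwrite('pics/'+out,im)
E
python3 - <<'E'
from h import *
T=([553.9,-300],.0798); Bp=([597.8,-22.5],.199)
R=(0,0,255);Y=(255,0,255)
bx=[(box(*T,65,-90,90,0,45),R),(box(*T,30,-90,-76,45,85),R),(box(*Bp,65,-90,90,0,0),Y),(box(*Bp,28,63.5,64,102,129),Y)]
ov('top','top0.png','o1.png',(150,135,420,245),2.96,bx)
ov('side','side0.png','o2.png',(170,130,380,340),2.8,bx)
E
```

```text
(no output)
```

View pics/o1.png

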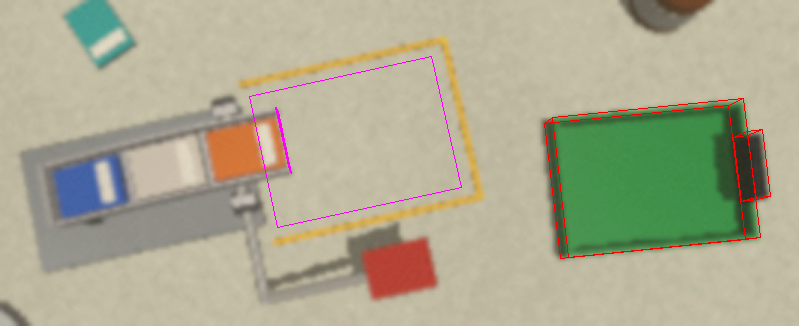

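View pics/o2.png

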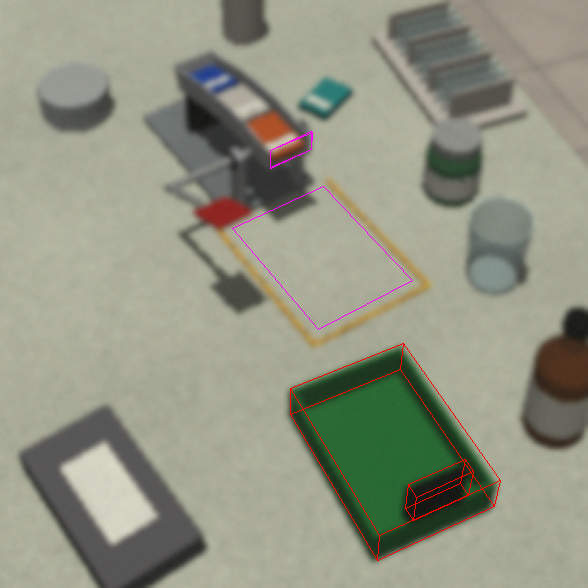

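Request:
{"op": "carry_out", "data": {
  "steps": [1,0,0,0,0,0,-10.6,1,0,0,0,0,0,-10.6,1,-0.05,0.015,0,0,0,0,1,-0.05,0.015,0,0,0,0,1,-0.05,0.015,0,0,0,0,1,-0.05,0.015,0,0,0,0,1,-0.05,0.015,0,0,0,0,1,-0.05,0.015,0,0,0,0]
}}

```text
t: 1.15
tool_pos: [292.2, 305.8, 231.2]
tcp_rot: [0.678, 0.735, 0.0, 0.0]
wrist_force: [0.9, -0.3, 0.1]
gripper_width: 85.6
```

Request:
{"op": "carry_out", "data": {
  "steps": [1,-0.05,0.015,0,0,0,0,1,-0.05,0.015,0,0,0,0,1,-0.05,0.015,0,0,0,0,1,-0.05,0.015,0,0,0,0,1,-0.05,0.015,0,0,0,0,1,-0.05,0.015,0,0,0,0,1,-0.05,0.015,0,0,0,0,1,-0.05,0.015,0,0,0,0]
}}

```text
t: 2.15
tool_pos: [444.3, -83.3, 231.2]
tcp_rot: [0.678, 0.735, 0.0, -0.0]
wrist_force: [0.8, 0.9, -0.1]
gripper_width: 85.4
```

Request:
{"op": "carry_out", "data": {
  "steps": [1,-0.05,0.015,0,0,0,0,1,-0.05,0.015,0,0,0,0,1,-0.05,0.015,0,0,0,0,1,-0.05,0.015,0,0,0,0,1,-0.05,0.015,0,0,0,0,1,-0.04,0.02,0,0,0,0,1,0,0,0,0,0,0]
}}

```text
t: 3.02
tool_pos: [563.1, -365.6, 229.9]
tcp_rot: [0.679, 0.734, -0.0, -0.0]
wrist_force: [-0.6, 1.0, -0.8]
gripper_width: 85.4
```

```bash
cat >> h.py <<'E'
from scipy.spatial.transform import Rotation as Ro
def to(x,y,z,yawdeg,obs=None):
    o=obs or monitor.get_obs(); R=Ro.from_quat(o['tcp_rot']); t=Ro.from_matrix(np.array([[np.cos(np.radians(yawdeg)),np.sin(np.radians(yawdeg)),0],[np.sin(np.radians(yawdeg)),-np.cos(np.radians(yawdeg)),0],[0,0,-1]]))
    d=R.inv().apply(np.array([x,y,z])-o['tool_pos']); rv=(R.inv()*t).as_rotvec(degrees=True)
    X=R.as_matrix()[:,0]
    print('t',round(o['t'],2),'pos',o['tool_pos'].round(1),'yaw',round(np.degrees(np.arctan2(X[1],X[0])),2),'F',o['wrist_force'].round(1),'w',round(o['gripper_width'],1),'| shift mm',d.round(1),'turn',rv.round(2))
E
python3 - <<'E'
from h import *
to(560.5,-382.7,51,94.57)
m=optics.camera_model('wrist'); snap('wrist','w1.png')
T=([553.9,-300],.0798)
ov('wrist','w1.png','w1o.png',(0,0,512,384),1.5,[(box(*T,65,-90,90,0.1,45),(0,0,255)),(box(*T,30,-90,-76,45,85),(255,0,255))],m)
E
```

```text
t 3.02 pos [ 563.1 -365.6  229.9] yaw 94.52 F [-0.6  1.  -0.8] w 85.4 | shift mm [-16.9  -3.9 178.9] turn [-0.02  0.   -0.05]
```

View pics/w1o.png

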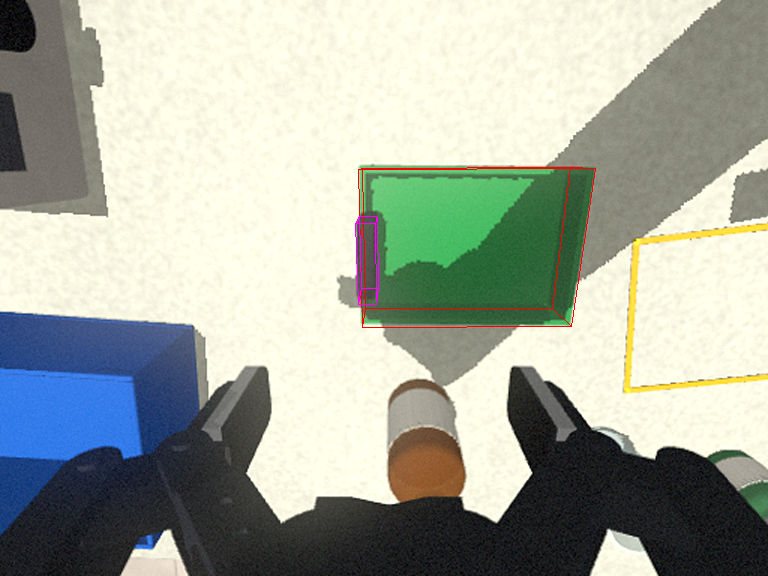

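The tray model lines up with the wrist view: tab at (367,260) in the 1.5x picture. The blue bin and amber bottle are clear of the fingers, so I'm descending.

Request:
{"op": "carry_out", "data": {
  "steps": [0.6,-0.017,-0.004,0.04,0,0,0,0.6,0,0,0.05,0,0,0,0.6,0,0,0.045,0,0,0,0.6,0,0,0.035,0,0,0,0.6,0,0,0.01,0,0,0,0.6,0,0,0,0,0,0]
}}

```text
t: 3.82
tool_pos: [559.4, -379.2, 51.5]
tcp_rot: [0.678, 0.735, 0.0, -0.0]
wrist_force: [1.1, 0.7, 0.1]
gripper_width: 51.3
```

Run:
```python
from h import *
to(560.5,-382.7,51,94.57)
snap('wrist','w2.png')
```

```text
t 3.83 pos [ 559.4 -379.2   51.5] yaw 94.69 F [1.1 0.7 0.1] w 51.3 | shift mm [-3.5  0.8  0.5] turn [-0.04 -0.04  0.12]
```

View pics/w2.png

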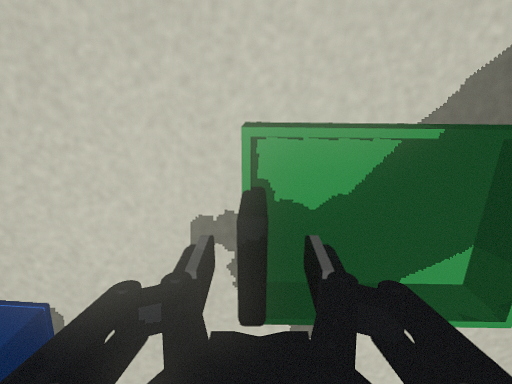

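The tab (cols 239-268) stands between the fingers (213 and 308), about 3.5 mm off centre as computed. I'll correct that and close.

Request:
{"op": "carry_out", "data": {
  "steps": [0.6,-0.0035,0.001,0.0005,0,0,0,0.3,0,0,0,0,0,0,0,0,0,0,0,0,0,0,0,0,0,0,0,0,0,0,0,0,0,0,0,0,0,0,0,0,0]
}}

```text
invalid input at $.steps: expected a multiple of 7 numbers
```

Run:
```python
from h import *
# bay target: tab 83 behind bay centre
a=.199;n=np.array([-np.sin(a),np.cos(a)]); tgt=np.array([597.8,-22.5])-83*n; print(tgt)
to(tgt[0],tgt[1],51,90+np.degrees(a))
```

```text
[ 614.2082007  -103.86197484]
t 3.88 pos [ 560.3 -380.1   52.7] yaw 94.68 F [0.3 0.4 0.2] w 51.5 | shift mm [271.   76.3   1.5] turn [ 0.06  0.06 -6.72]
```

Request:
{"op": "carry_out", "data": {
  "steps": [0.6,-0.003,0.001,0.001,0,0,0,0.3,0,0,0,0,0,0,0,0,0,0,0,0,0,0,0,0,0,0,0,0,0,0,0,0,0,0,0]
}}

```text
t: 4.5
tool_pos: [561.5, -383.3, 51.2]
tcp_rot: [0.678, 0.735, 0.0, 0.001]
wrist_force: [0.5, 0.8, 5.1]
gripper_width: 13.3
```

Run:
```python
from h import *
to(614.2,-103.9,51,101.4)
```

```text
t 4.5 pos [ 561.5 -383.3   51.2] yaw 94.66 F [0.5 0.8 5.1] w 13.3 | shift mm [2.742e+02 7.530e+01 1.000e-01] turn [ 0.06  0.04 -6.74]
```

Request:
{"op": "carry_out", "data": {
  "steps": [0,0,0,0,0,0,-1.7,0,0,0,0,0,0,-1.7,0,0,0,0,0,0,-1.7,0,0,0,0,0,0,-1.65,0,0.01,0.005,0,0,0,0,0,0.02,0.01,0,0,0,0,0,0.02,0.01,0,0,0,0,0,0.02,0.01,0,0,0,0]
}}

```text
t: 5.5
tool_pos: [581.8, -308.5, 51.2]
tcp_rot: [0.633, 0.774, -0.001, 0.001]
wrist_force: [-1.1, -5.1, 6.2]
gripper_width: 13.3
```

Request:
{"op": "carry_out", "data": {
  "steps": [0,0.022,0.012,0,0,0,0,0,0.022,0.012,0,0,0,0,0,0.022,0.012,0,0,0,0,0,0.022,0.012,0,0,0,0,0,0.022,0.012,0,0,0,0,0,0.022,0.012,0,0,0,0,0,0.01,0,0,0,0,0,0,0,0,0,0,0,0]
}}

```text
t: 6.5
tool_pos: [625.0, -153.0, 51.2]
tcp_rot: [0.633, 0.774, 0.001, 0.001]
wrist_force: [1.5, 1.4, 7.0]
gripper_width: 13.5
```

Run:
```python
from h import *
to(614.2,-103.9,51,101.4)
m=optics.camera_model('wrist'); snap('wrist','w3.png');snap('top','t3.png')
B=([597.8,-22.5],.199)
bx=[(box(*B,65,-90,90,0.1,45),(0,0,255)),(box(*B,78,-105,90,0,0.1),(255,0,255))]
ov('wrist','w3.png','w3o.png',(0,0,512,384),1.5,bx,m)
ov('top','t3.png','t3o.png',(150,135,420,245),2.96,bx)
```

```text
t 6.5 pos [ 625.  -153.    51.2] yaw 101.49 F [1.5 1.4 7. ] w 13.5 | shift mm [50.3 -0.8  0.2] turn [0.13 0.02 0.09]
```

View pics/w3o.png

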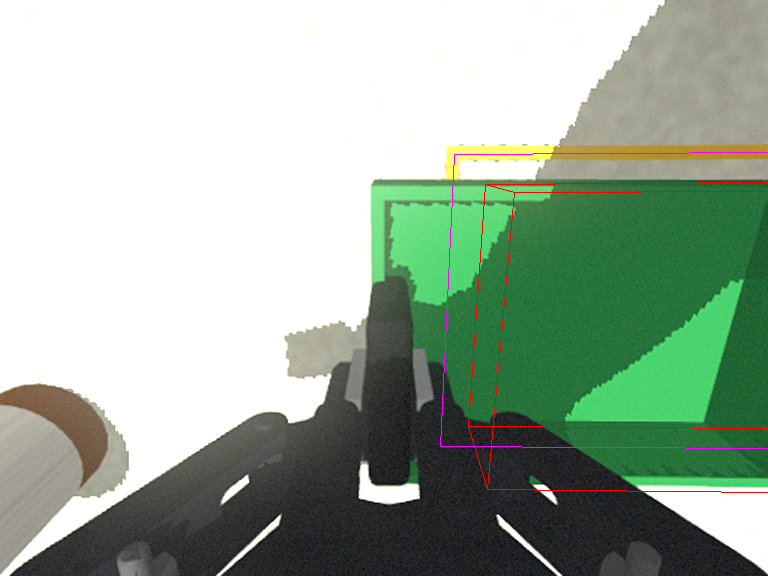

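View pics/t3o.png

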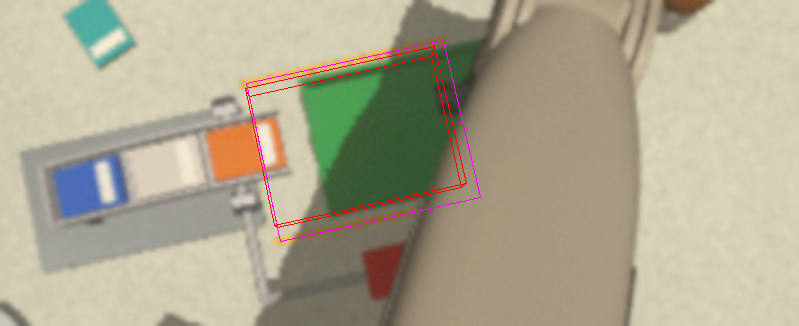

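The tray travels square. I'll go on to about 10 mm short, then measure tray against outline.

Request:
{"op": "carry_out", "data": {
  "steps": [0,0.015,-0.001,0,0,0,0,0,0.015,-0.001,0,0,0,0,0,0.01,0,0,0,0,0,0,0,0,0,0,0,0]
}}

```text
t: 7.1
tool_pos: [614.4, -114.6, 51.2]
tcp_rot: [0.633, 0.774, 0.0, 0.001]
wrist_force: [-0.0, -0.7, 7.5]
gripper_width: 13.0
```

Run:
```python
from h import *
to(614.2,-103.9,51,101.4)
m=optics.camera_model('wrist'); import pickle; pickle.dump(m,open('m4.pkl','wb')); im=snap('wrist','w4.png');snap('side','s4.png')
B=([597.8,-22.5],.199)
bx=[(box(*B,65,-90,90,0.1,45),(0,0,255)),(box(*B,78,-105,90,0,0.1),(255,0,255))]
ov('wrist','w4.png','w4o.png',(0,0,512,384),1.5,bx,m)
ov('side','s4.png','s4o.png',(200,130,370,300),3.4,bx)
```

```text
t 7.1 pos [ 614.4 -114.6   51.2] yaw 101.45 F [-0.  -0.7  7.5] w 13.0 | shift mm [10.5  1.9  0.2] turn [0.06 0.06 0.05]
```

View pics/w4o.png

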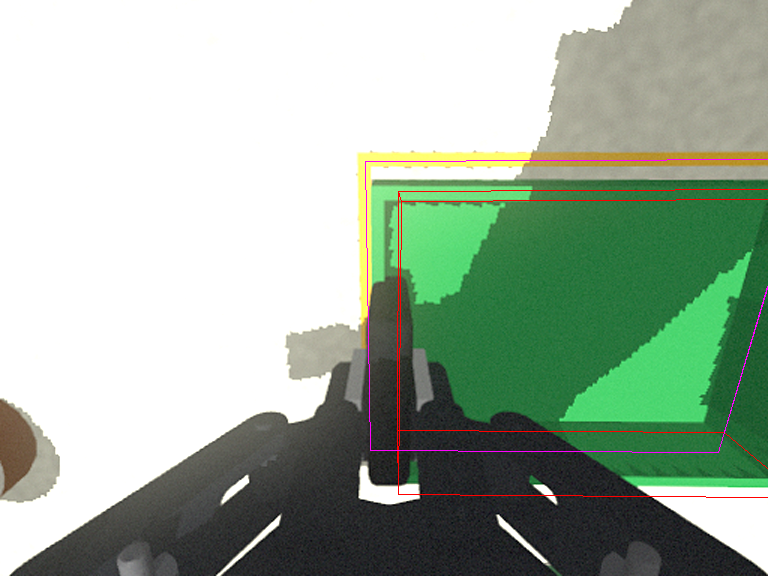

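View pics/s4o.png

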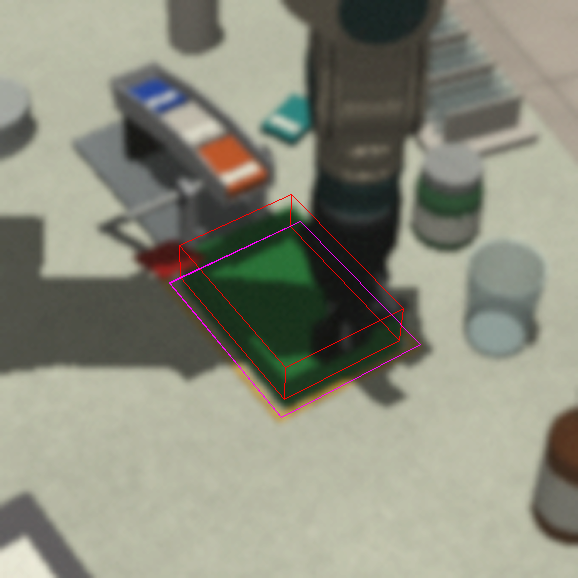

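```bash
python3 - <<'E'
from h import *
import pickle; m=pickle.load(open('m4.pkl','rb'))
a=.199;c=np.array([np.cos(a),np.sin(a)]);n=np.array([-c[1],c[0]]);B=np.array([597.8,-22.5])
for l,u,v,z in(('yellow corner',363,159,0),('yellow top line',740,159,0),('yellow left',362,300,0),('rim TL',372,181,45),('rim top right',740,181,45),('rim bottom',570,486,45),('rim bottom r',740,486,45)):
    p=at('wrist',(u+.5)/1.5-.5,(v+.5)/1.5-.5,z,m)[:2]-B; print(l,(p@c).round(1),(p@n).round(1))
E
python3 - <<'E'
import cv2
im=cv2.imread('pics/w4.png')[90:384,230:512]
cv2.imwrite('pics/w4c.png',cv2.resize(im,None,fx=2,fy=2,interpolation=cv2.INTER_CUBIC))
E
```

```text
yellow corner -78.6 -105.6
yellow top line -78.0 61.9
yellow left -11.6 -107.4
rim TL -71.6 -99.9
rim top right -71.2 27.6
rim bottom 60.6 -13.1
rim bottom r 59.7 61.5
```

View pics/w4c.png

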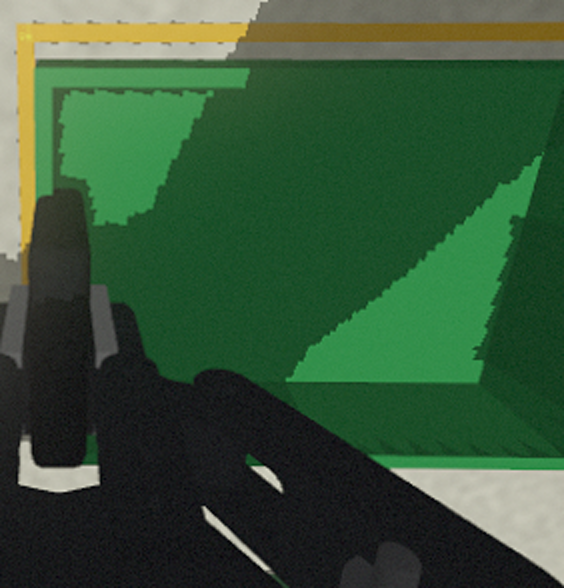

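Request:
{"op": "carry_out", "data": {
  "steps": [0,0.005,0.002,0,0,0,0,0,0.004,0.002,0,0,0,0,0,0,0,0,0,0,0,0,0,0,0,0,0,0]
}}

```text
t: 7.7
tool_pos: [616.3, -106.2, 51.2]
tcp_rot: [0.633, 0.774, -0.001, 0.001]
wrist_force: [-0.5, -2.5, 8.2]
gripper_width: 13.4
```

Run:
```python
from h import *
to(614.2,-103.9,51,101.4)
m=optics.camera_model('wrist'); import pickle; pickle.dump(m,open('m5.pkl','wb')); im=snap('wrist','w5.png')
im=cv2.imread('pics/w5.png')[90:384,230:512]
cv2.imwrite('pics/w5c.png',cv2.resize(im,None,fx=2,fy=2,interpolation=cv2.INTER_CUBIC))
```

```text
t 7.7 pos [ 616.3 -106.2   51.2] yaw 101.43 F [-0.5 -2.5  8.2] w 13.4 | shift mm [ 2.7 -1.6  0.2] turn [0.01 0.14 0.03]
```

View pics/w5c.png

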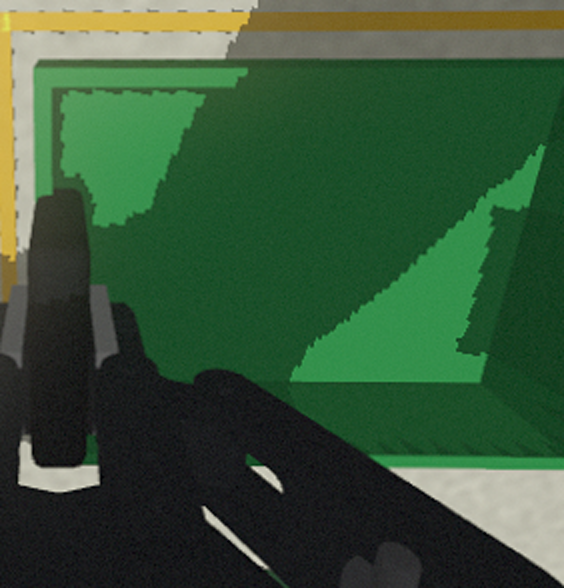

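Request:
{"op": "carry_out", "data": {
  "steps": [0.4,0,0,0,0,0,0,0.6,0,0,0,0,0,0,0.6,0,0,-0.03,0,0,0,0.6,0,0,-0.05,0,0,0,0.6,0.02,0.02,-0.05,0,0,0,0.6,0.05,0.03,-0.05,0,0,0,0.6,0.03,0.03,-0.02,0,0,0,0,0,0,0,0,0,0]
}}

```text
t: 8.75
tool_pos: [673.2, 0.6, 242.6]
tcp_rot: [0.632, 0.775, 0.001, 0.001]
wrist_force: [-0.4, 0.1, 0.2]
gripper_width: 34.4
```

Run:
```python
from h import *
to(472,-56,165,101.4)
m=optics.camera_model('wrist'); import pickle; pickle.dump(m,open('m6.pkl','wb')); snap('wrist','w6.png'); snap('top','t6.png')
B=([597.8,-22.5],.199)
bx=[(box(*B,65,-90,90,0.1,45),(0,0,255)),(box(*B,78,-105,90,0,0.1),(255,0,255))]
ov('wrist','w6.png','w6o.png',(0,0,512,384),1.5,bx,m)
ov('top','t6.png','t6o.png',(150,135,420,245),2.96,bx)
```

```text
t 8.75 pos [6.732e+02 6.000e-01 2.426e+02] yaw 101.62 F [-0.4  0.1  0.2] w 34.4 | shift mm [ -14.9 -208.7   76.9] turn [0.21 0.03 0.22]
```

View pics/w6o.png

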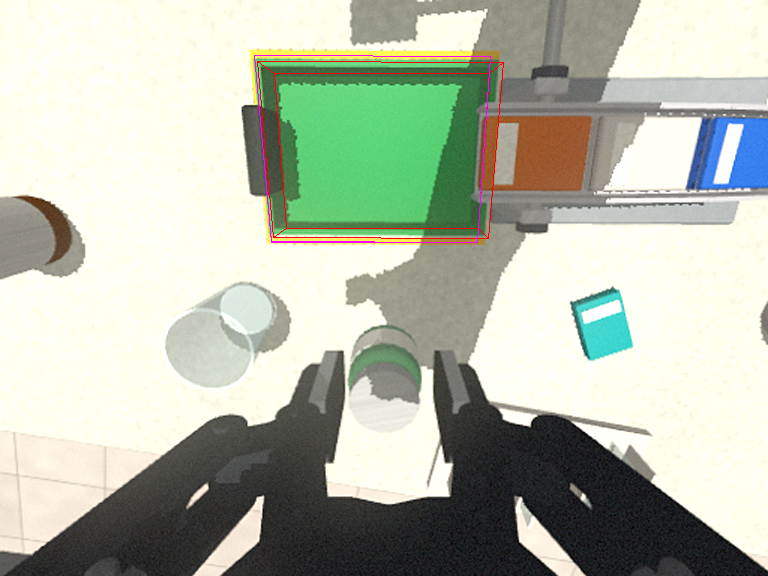

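View pics/t6o.png

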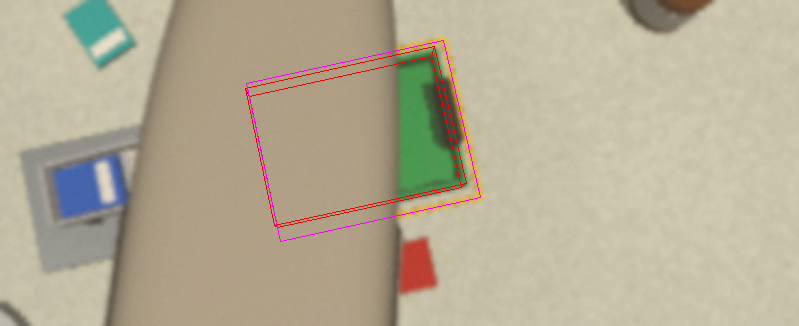

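The tray sits square inside the outline, within about 2 mm of the target. I'm going above the paddle with the fingers shut.

Request:
{"op": "carry_out", "data": {
  "steps": [0,-0.004,-0.05,0,0,0,0,0,-0.004,-0.055,0,0,0,0,0,-0.004,-0.055,0.01,0,0,0,0,-0.003,-0.048,0.02,0,0,0,0,0,0,0.03,0,0,0,0,0,0,0.01,0,0,0,0,0,0,0,0,0,0]
}}

```text
t: 9.72
tool_pos: [469.2, -58.0, 169.9]
tcp_rot: [0.634, 0.774, -0.001, -0.001]
wrist_force: [-0.5, -0.4, 0.0]
gripper_width: 0.0
```

Run:
```python
from h import *
to(472,-56,156,101.4)
snap('side','s7.png'); snap('top','t7.png')
B=([597.8,-22.5],.199)
ov('side','s7.png','s7o.png',(180,130,350,300),3.4,[])
ov('top','t7.png','t7o.png',(150,135,350,245),4,[(box([472,-56],.199,21,-30,30,154,154),(0,255,255))])
```

```text
t 9.72 pos [469.2 -58.  169.9] yaw 101.36 F [-0.5 -0.4  0. ] w 0.0 | shift mm [ 1.4  3.2 13.8] turn [-0.15 -0.07 -0.04]
```

View pics/s7o.png

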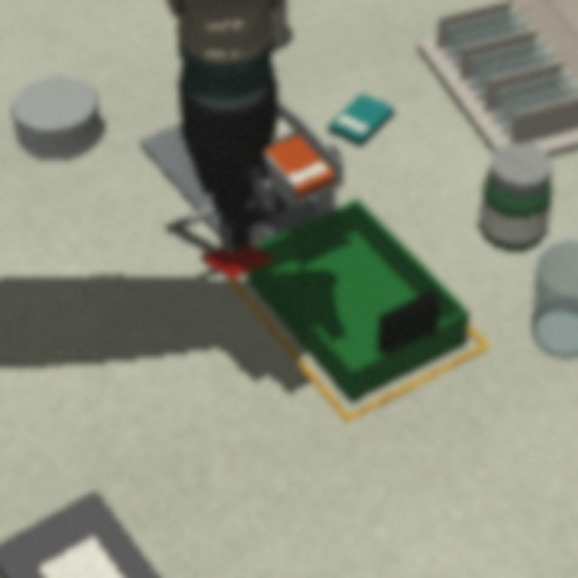

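View pics/t7o.png

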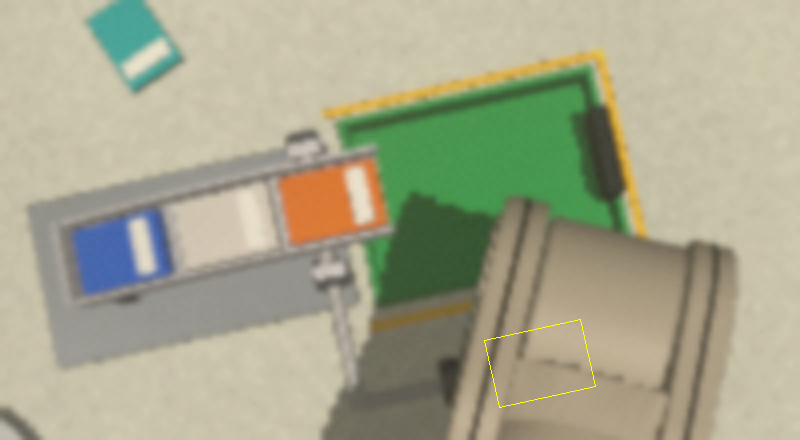

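```bash
cat >> h.py <<'E'
def cases(tag):
    o=monitor.get_obs(); im=optics.grab_frame('top'); cv2.imwrite('pics/'+tag+'.png',im[:,:,::-1]); h=cv2.cvtColor(im,cv2.COLOR_RGB2HSV)
    def c(lo,hi,roi):
        k=cv2.inRange(h,np.array(lo),np.array(hi));x0,y0,x1,y1=roi
        ys,xs=np.nonzero(k[y0:y1,x0:x1]); return (len(xs),round(xs.mean()+x0,2),round(ys.mean()+y0,2)) if len(xs) else None
    th=o['tool_pos'][2]; from scipy.optimize import brentq
    f=lambda t:90+64*np.cos(t)-118*np.sin(t)-th
    tilt=brentq(f,-.5,1.2)
    print(tag,'t',round(o['t'],2),'pos',o['tool_pos'].round(1),'F',o['wrist_force'].round(1),'tilt~',round(tilt,3),'O',c((5,150,60),(15,255,255),(160,150,320,225)),'B',c((108,120,50),(130,255,255),(160,180,260,215)))
    x0,y0,x1,y1=(150,140,330,230)
    cv2.imwrite('pics/'+tag+'c.png',cv2.convertScaleAbs(cv2.resize(im[y0:y1,x0:x1,::-1],None,fx=4,fy=4,interpolation=cv2.INTER_CUBIC),alpha=1.4))
E
python3 -c "
from h import *
cases('c0')"
```

```text
c0 t 9.82 pos [471.1 -58.2 171.5] F [ 0.7 -0.2  0.6] tilt~ -0.156 O (288, np.float64(230.57), np.float64(185.33)) B (225, np.float64(177.74), np.float64(198.14))
```

Request:
{"op": "carry_out", "data": {
  "steps": [0,0.001,0.003,0.008,0,0,0,0,0,0,0.006,0,0,0,0,0,0,0.004,0,0,0,0,0,0,0.004,0,0,0,0,0,0,0.004,0,0,0,0,0,0,0.004,0,0,0,0,0,0,0,0,0,0]
}}

```text
t: 10.75
tool_pos: [472.8, -56.1, 140.6]
tcp_rot: [0.633, 0.774, 0.0, -0.0]
wrist_force: [0.6, 0.9, 2.5]
gripper_width: -0.1
```

```bash
python3 -c "
from h import *
cases('c1')"
```

```text
c1 t 10.75 pos [472.8 -56.1 140.6] F [0.6 0.9 2.5] tilt~ 0.11 O (287, np.float64(231.35), np.float64(185.24)) B (246, np.float64(176.72), np.float64(197.55))
```

Request:
{"op": "carry_out", "data": {
  "steps": [0,0,0,0.002,0,0,0,0,0,0,0.002,0,0,0,0,0,0,0,0,0,0,0,0,0,0,0,0,0]
}}

```text
t: 11.3
tool_pos: [472.9, -56.2, 137.0]
tcp_rot: [0.633, 0.774, 0.0, -0.0]
wrist_force: [-0.1, -0.6, 2.4]
gripper_width: -0.2
```

```bash
python3 -c "
from h import *
cases('c2')"
```

```text
c2 t 11.3 pos [472.9 -56.2 137. ] F [-0.1 -0.6  2.4] tilt~ 0.139 O (284, np.float64(231.59), np.float64(185.3)) B (248, np.float64(176.53), np.float64(197.46))
```

Request:
{"op": "carry_out", "data": {
  "steps": [0,0,0,0.002,0,0,0,0,0,0,0.002,0,0,0,0,0,0,0,0,0,0,0,0,0,0,0,0,0]
}}

```text
t: 11.85
tool_pos: [473.0, -56.2, 132.9]
tcp_rot: [0.633, 0.774, 0.0, -0.0]
wrist_force: [-0.4, -0.8, 3.4]
gripper_width: 0.0
```

```bash
python3 -c "
from h import *
cases('c3')"
```

```text
c3 t 11.85 pos [473.  -56.2 132.9] F [-0.4 -0.8  3.4] tilt~ 0.172 O (284, np.float64(231.76), np.float64(185.22)) B (252, np.float64(176.31), np.float64(197.29))
```

Request:
{"op": "carry_out", "data": {
  "steps": [0,0,0,0.002,0,0,0,0,0,0,0.002,0,0,0,0,0,0,0,0,0,0,0,0,0,0,0,0,0,0,0,0,0,0,0,0]
}}

```text
t: 12.52
tool_pos: [472.9, -56.2, 129.0]
tcp_rot: [0.633, 0.774, 0.0, -0.0]
wrist_force: [0.6, 0.4, 2.2]
gripper_width: -0.2
```

```bash
python3 -c "
from h import *
cases('c4')"
```

```text
c4 t 12.53 pos [472.9 -56.2 129. ] F [0.6 0.4 2.2] tilt~ 0.202 O (285, np.float64(232.0), np.float64(185.22)) B (259, np.float64(176.24), np.float64(197.27))
```

Request:
{"op": "carry_out", "data": {
  "steps": [0,0,0,0.002,0,0,0,0,0,0,0.002,0,0,0,0,0,0,0,0,0,0,0,0,0,0,0,0,0,0,0,0,0,0,0,0]
}}

```text
t: 13.2
tool_pos: [473.0, -56.3, 125.0]
tcp_rot: [0.633, 0.774, 0.0, -0.0]
wrist_force: [-0.3, -0.6, 2.0]
gripper_width: 0.0
```

```bash
python3 -c "
from h import *
cases('c5')"
```

```text
c5 t 13.2 pos [473.  -56.3 125. ] F [-0.3 -0.6  2. ] tilt~ 0.233 O (283, np.float64(232.14), np.float64(185.2)) B (259, np.float64(176.18), np.float64(196.93))
```

Request:
{"op": "carry_out", "data": {
  "steps": [0,0,0,0.002,0,0,0,0,0,0,0.002,0,0,0,0,0,0,0,0,0,0,0,0,0,0,0,0,0,0,0,0,0,0,0,0]
}}

```text
t: 13.88
tool_pos: [473.0, -56.2, 121.0]
tcp_rot: [0.633, 0.774, 0.0, -0.0]
wrist_force: [0.9, -0.4, 1.9]
gripper_width: 0.1
```

```bash
python3 -c "
from h import *
cases('c6')"
```

```text
c6 t 13.88 pos [473.  -56.2 121. ] F [ 0.9 -0.4  1.9] tilt~ 0.264 O (276, np.float64(241.92), np.float64(183.43)) B (264, np.float64(176.16), np.float64(196.72))
```

Request:
{"op": "carry_out", "data": {
  "steps": [0,0,0,0.002,0,0,0,0,0,0,0.002,0,0,0,0,0,0,0,0,0,0,0,0,0,0,0,0,0,0,0,0,0,0,0,0]
}}

```text
t: 14.55
tool_pos: [473.0, -56.3, 117.0]
tcp_rot: [0.633, 0.774, 0.0, -0.0]
wrist_force: [0.1, -0.4, 2.6]
gripper_width: 0.0
```

```bash
python3 -c "
from h import *
cases('c7')"
```

```text
c7 t 14.55 pos [473.  -56.3 117. ] F [ 0.1 -0.4  2.6] tilt~ 0.294 O (324, np.float64(273.66), np.float64(181.05)) B (274, np.float64(176.48), np.float64(196.42))
```

The orange case slid at an estimated tilt of about 0.25. I'm holding to let it land.

Request:
{"op": "carry_out", "data": {
  "steps": [0,0,0,0,0,0,0,0,0,0,0,0,0,0,0,0,0,0,0,0,0,0,0,0,0,0,0,0,0,0,0,0,0,0,0,0,0,0,0,0,0,0,0,0,0,0,0,0,0,0,0,0,0,0,0,0]
}}

```text
t: 15.6
tool_pos: [473.0, -56.3, 117.0]
tcp_rot: [0.633, 0.774, 0.0, -0.0]
wrist_force: [0.2, -0.5, 2.9]
gripper_width: -0.2
```

```bash
python3 -c "
from h import *
cases('c8')"
```

```text
c8 t 15.6 pos [473.  -56.3 117. ] F [ 0.2 -0.5  2.9] tilt~ 0.295 O (324, np.float64(273.71), np.float64(181.07)) B (272, np.float64(176.46), np.float64(196.4))
```

View pics/c8c.png

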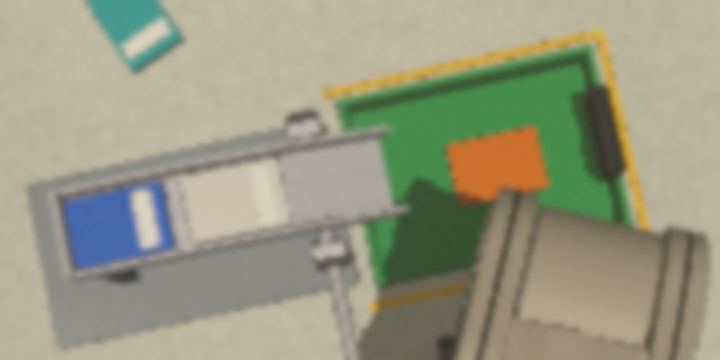

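Add to h.py:
```python
def diff(a,b):
    A=cv2.imread('pics/'+a+'.png').astype(float);B=cv2.imread('pics/'+b+'.png').astype(float)
    print('diff chute/white/blue/tray',[round(np.abs(A-B)[y0:y1,x0:x1].mean(),1) for x0,y0,x1,y1 in((224,178,246,194),(198,184,220,198),(168,188,190,206),(255,165,285,190))])
```

```text
(no output)
```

Request:
{"op": "carry_out", "data": {
  "steps": [0,0,0,0.002,0,0,0,0,0,0,0.002,0,0,0,0,0,0,0.001,0,0,0,0,0,0,0,0,0,0,0,0,0,0,0,0,0]
}}

```text
t: 16.27
tool_pos: [473.0, -56.3, 112.0]
tcp_rot: [0.633, 0.774, 0.0, -0.0]
wrist_force: [0.6, -1.6, 3.0]
gripper_width: -0.2
```

```bash
python3 -c "
from h import *
cases('d1');diff('c8','d1')"
```

```text
d1 t 16.27 pos [473.  -56.3 112. ] F [ 0.6 -1.6  3. ] tilt~ 0.332 O (325, np.float64(273.74), np.float64(181.09)) B (272, np.float64(176.44), np.float64(196.18))
diff chute/white/blue/tray [np.float64(1.0), np.float64(1.8), np.float64(3.1), np.float64(0.9)]
```

Request:
{"op": "carry_out", "data": {
  "steps": [0,0,0,0.002,0,0,0,0,0,0,0.001,0,0,0,0,0,0,0,0,0,0,0,0,0,0,0,0,0,0,0,0,0,0,0,0]
}}

```text
t: 16.95
tool_pos: [473.0, -56.2, 109.0]
tcp_rot: [0.633, 0.774, 0.0, -0.0]
wrist_force: [0.2, -1.4, 2.2]
gripper_width: 0.3
```

```bash
python3 -c "
from h import *
cases('d2');diff('d1','d2')"
```

```text
d2 t 16.95 pos [473.  -56.2 109. ] F [ 0.2 -1.4  2.2] tilt~ 0.355 O (327, np.float64(273.73), np.float64(181.18)) B (277, np.float64(176.63), np.float64(195.91))
diff chute/white/blue/tray [np.float64(0.6), np.float64(1.5), np.float64(2.1), np.float64(0.7)]
```

Request:
{"op": "carry_out", "data": {
  "steps": [0,0,0,0.001,0,0,0,0,0,0,0.001,0,0,0,0,0,0,0,0,0,0,0,0,0,0,0,0,0,0,0,0,0,0,0,0]
}}

```text
t: 17.62
tool_pos: [473.0, -56.3, 107.0]
tcp_rot: [0.633, 0.774, -0.0, -0.0]
wrist_force: [0.2, -0.7, 2.9]
gripper_width: 0.0
```

```bash
python3 -c "
from h import *
cases('d3');diff('d2','d3')"
```

```text
d3 t 17.62 pos [473.  -56.3 107. ] F [ 0.2 -0.7  2.9] tilt~ 0.37 O (327, np.float64(273.75), np.float64(181.17)) B (274, np.float64(176.82), np.float64(195.76))
diff chute/white/blue/tray [np.float64(0.5), np.float64(1.2), np.float64(1.8), np.float64(0.8)]
```

Request:
{"op": "carry_out", "data": {
  "steps": [0,0,0,0.001,0,0,0,0,0,0,0.001,0,0,0,0,0,0,0,0,0,0,0,0,0,0,0,0,0,0,0,0,0,0,0,0]
}}

```text
t: 18.3
tool_pos: [473.0, -56.3, 105.0]
tcp_rot: [0.633, 0.774, 0.0, -0.0]
wrist_force: [-0.8, -0.9, 2.0]
gripper_width: -0.1
```

```bash
python3 -c "
from h import *
cases('d4');diff('d3','d4')"
```

```text
d4 t 18.3 pos [473.  -56.3 105. ] F [-0.8 -0.9  2. ] tilt~ 0.385 O (328, np.float64(273.73), np.float64(181.2)) B (281, np.float64(177.1), np.float64(195.66))
diff chute/white/blue/tray [np.float64(0.6), np.float64(1.3), np.float64(1.8), np.float64(0.7)]
```

Request:
{"op": "carry_out", "data": {
  "steps": [0,0,0,0.001,0,0,0,0,0,0,0.001,0,0,0,0,0,0,0,0,0,0,0,0,0,0,0,0,0,0,0,0,0,0,0,0,0,0,0,0,0,0,0]
}}

```text
t: 19.1
tool_pos: [473.0, -56.3, 103.0]
tcp_rot: [0.633, 0.774, 0.0, -0.0]
wrist_force: [0.4, -0.9, 2.0]
gripper_width: -0.0
```

```bash
python3 -c "
from h import *
cases('d5');diff('d4','d5')"
```

```text
d5 t 19.1 pos [473.  -56.3 103. ] F [ 0.4 -0.9  2. ] tilt~ 0.4 O (329, np.float64(273.69), np.float64(181.18)) B (277, np.float64(177.27), np.float64(195.38))
diff chute/white/blue/tray [np.float64(2.7), np.float64(6.0), np.float64(1.7), np.float64(0.7)]
```

The white case has started moving at about 0.40. Holding again.

Request:
{"op": "carry_out", "data": {
  "steps": [0,0,0,0,0,0,0,0,0,0,0,0,0,0,0,0,0,0,0,0,0,0,0,0,0,0,0,0,0,0,0,0,0,0,0,0,0,0,0,0,0,0,0,0,0,0,0,0,0]
}}

```text
t: 20.02
tool_pos: [473.0, -56.2, 103.0]
tcp_rot: [0.633, 0.774, 0.0, -0.0]
wrist_force: [0.5, -1.2, 2.2]
gripper_width: -0.1
```

```bash
python3 -c "
from h import *
cases('d6');diff('d5','d6')"
```

```text
d6 t 20.02 pos [473.  -56.2 103. ] F [ 0.5 -1.2  2.2] tilt~ 0.4 O (39, np.float64(283.15), np.float64(178.77)) B (279, np.float64(177.28), np.float64(195.36))
diff chute/white/blue/tray [np.float64(2.6), np.float64(7.5), np.float64(0.6), np.float64(26.1)]
```

View pics/d6c.png

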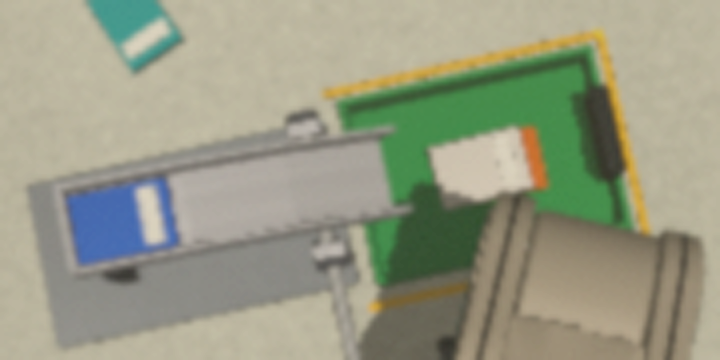

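White lies in the tray on top of orange, and blue is still at the tail (118,225 in the crop). Letting the hopper back up gently.

Request:
{"op": "carry_out", "data": {
  "steps": [0,0,0,-0.002,0,0,0,0,0,0,-0.004,0,0,0,0,0,0,-0.004,0,0,0,0,0,0,-0.004,0,0,0,0,0,0,-0.004,0,0,0,0,0,0,-0.004,0,0,0,0,0,0,-0.004,0,0,0,0,0,0,-0.004,0,0,0]
}}

```text
t: 21.08
tool_pos: [473.0, -56.3, 133.3]
tcp_rot: [0.633, 0.774, 0.0, -0.0]
wrist_force: [1.1, 1.6, 0.6]
gripper_width: 0.1
```

Request:
{"op": "carry_out", "data": {
  "steps": [0,0,0,-0.004,0,0,0,0,0,0,-0.004,0,0,0,0,0,0,-0.004,0,0,0,0,0,0,-0.004,0,0,0,0,0,0,-0.004,0,0,0,0,0,0,-0.004,0,0,0,0,0,0,-0.02,0,0,0,0,0,0,-0.04,0,0,0]
}}

```text
t: 22.08
tool_pos: [471.4, -56.4, 215.9]
tcp_rot: [0.633, 0.774, -0.001, -0.002]
wrist_force: [1.1, 0.3, 0.8]
gripper_width: -0.1
```

Request:
{"op": "carry_out", "data": {
  "steps": [0,0,0,-0.05,0,0,0,0,-0.05,0,0,0,0,0,0,-0.06,0,0,0,0,0,0,-0.06,0,0,0,0,0,0,-0.06,0,0,0,0,0,0,-0.05,0,0,0,0,0,0,0,0,0,0,0,0,0,0,0,0,0,0,0]
}}

```text
t: 23.08
tool_pos: [527.9, -330.7, 266.6]
tcp_rot: [0.634, 0.774, -0.0, -0.001]
wrist_force: [-0.8, 0.5, 0.4]
gripper_width: -0.0
```

```bash
python3 -c "
from h import *
to(500,-300,250,101)
snap('top','e1.png');snap('side','e2.png')
B=([597.8,-22.5],.199)
bx=[(box(*B,65,-90,90,0.1,45),(0,0,255))]
ov('top','e1.png','e1o.png',(150,80,420,245),2.96,bx)
ov('side','e2.png','e2o.png',(170,100,400,330),2.6,[])
"
```

```text
t 23.07 pos [ 527.9 -330.7  266.6] yaw 101.37 F [-0.8  0.5  0.4] w -0.0 | shift mm [ 35.6 -21.3  16.6] turn [-0.06 -0.04  0.37]
```

View pics/e1o.png

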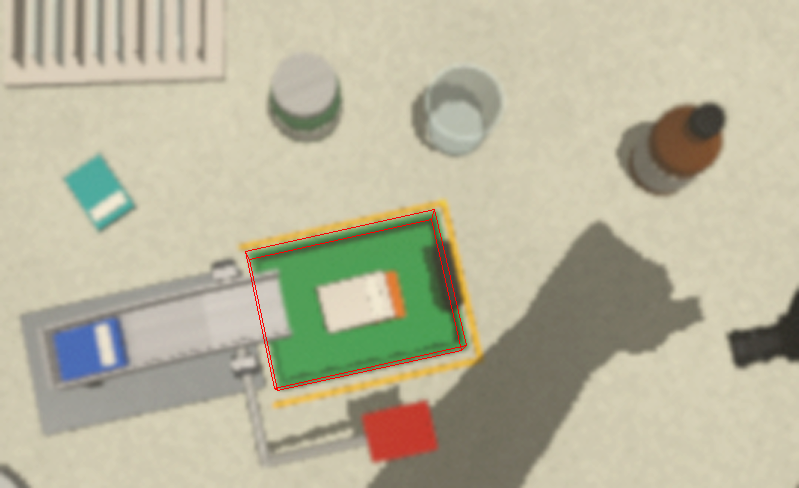

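View pics/e2o.png

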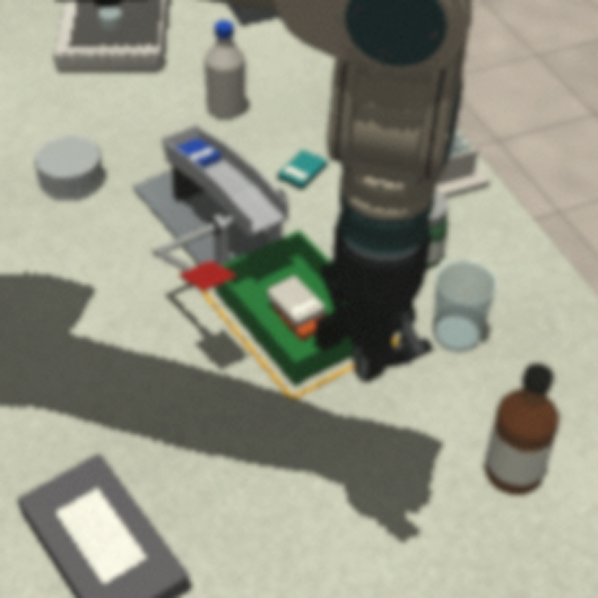

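```bash
python3 -c "
from h import *
print(ticket.close_job())"
```

```text
the job is handed in; nothing more can be done
None
```

The job is done and handed in at about 23 s of the 72 s allowed; the hand-in gives no verdict.

- **Tray:** I gripped it by the tab and slid it into the bay, square and with the tab away from the hopper. The last top picture shows it about 1–2 mm from where I measured the bay centre.
- **Orange case:** I pressed the paddle slowly and the orange case slid out first, at about 0.25 rad of estimated tilt. It came to rest in the tray before I tipped further.
- **White case:** It slid at about 0.40 rad and lies flat in the tray, on top of the orange one.
- **Hopper:** I let it back up gently. The pictures show the paddle back at its rest position and the blue case still at the tail.
- **Other things on the bench:** The arm's path kept clear of them, and those visible in the last pictures look unmoved. I didn't measure their positions again.
- **Forces:** The paddle press stayed around 2–3.5 N. The highest wrist reading I saw was about 8 N, upward, while I was dragging the tray.

One disagreement: while I was placing the tray, the wrist camera put it 5.6 mm to one side, but the gripper pose suggested about 3 mm. I shifted it 4 mm, and the views after release agreed with the target.

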